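Tighten a lens retaining ring with a two-pin spanner

TASK

Take the two-pin spanner from its block, set both of its prongs fully home in two opposite holes of the retaining ring on top of the lens stand, and turn the ring clockwise (seen from above) until it is tight against its stop. Feel for the holes and work gently: lean only lightly on the ring, do not wrench it, and touch the stand with nothing but the spanner. Then stand the spanner back in its block, prongs in the block's holes as you found it, let go, and leave the other things on the bench undisturbed.

Things in the scene. Friction and masses are not known exactly. Their poses are not given: they have to be found in the camera images.
- spanner_grip (a point): Two-pin spanner, plain steel, T-shaped, 92 mm tall, 140 g, upright in its block: flat upright grip plate (32 wide, 12 thick, 44 mm high) on a 16 mm round shank on a cross-bar with two prongs below. Point: centre of the plate, 70 mm above the prong tips. x: along the cross-bar and the 32 mm width; y: across the 12 mm thickness (grasp across y, from above); z up. A half turn about z changes nothing.
- spanner_tips (a point): Midway between the spanner's prong tips, 70 mm below spanner_grip, same axes. The prongs are straight and round, 4 mm in diameter, 9 mm long with rounded ends, at x = +20 and -20 mm, ending at z = 0. Above them is the cross-bar, 52 x 18 x 12 mm, its flat underside at z = 9 mm.
- ring_face (a point): Centre of the upper face of a plain aluminium retaining ring (56 mm outside, 27 mm inside) round a lens, flush in the top of a dark 66 mm barrel; 62 mm above the bench, z up. Four 8 mm round holes, 10 mm deep, 90 degrees apart at 20 mm radius. Their angle is NOT given by these axes (the barrel is clamped at any angle): look or feel. There the prongs sink 9 mm, till the cross-bar rests on the ring.
- ring (a joint): How far the ring is screwed down (rad): grows clockwise seen from above, starts between 0 and 0.4, meets its stop at 1.1, which is tight. It drags steadily with about 0.15 N m (moment at the spanner rises clearly above that at the stop) and stays where left. It does not tell where the holes are: the barrel's own angle is unknown.
- block_top (a point): Spanner's holder block: grey plastic, 84 x 44 x 26 mm, fixed. Point: centre of its upper face, 26 mm above the bench; x along the 84 mm length, z up. Two round holes, 11 mm diameter, 16 mm deep, at x = +20 and -20 mm: the prongs hang in them and the cross-bar rests on the face, so spanner_tips is 9 mm straight below this point.
- lens_stand: Lens stand: heavy dark round foot, 96 mm diameter, fixed; on it a black rubber pad, the barrel and the ring. Origin on the bench, 62 mm under ring_face. The pad lets barrel and ring (and ring_face) sink about 1 mm per 6 N, beyond the first 4 N or so, and twist by 0.1 rad at 0.6 N m. Over 40 N between spanner and stand, all their contacts added up, is too rough.
- dish_c1: Bystander: clear lidded culture dish, 58 mm diameter, 14 mm high; origin at the centre of its underside.
- dish_d1: Bystander: clear lidded culture dish, 58 mm diameter, 14 mm high; origin at the centre of its underside.
- hex_driver: Bystander: small hex driver, 147 mm long, 20 mm thick, lying along its y axis; origin under its middle.
- sample_pot: Bystander: clear sample pot with white lid, 67 mm diameter, 68 mm high; origin at the centre of its underside.
- forceps: Bystander: thin steel forceps, 122 mm long, lying along their y axis; origin under their middle.
- marker_black: Bystander: marker pen, 135 mm long, 17 mm thick, lying along its y axis; origin under its middle.
Not all that is in view belongs to the job. Leave any purple look-alike of the part that bears spanner_grip alone.

How it is judged (in metres and radians):
On the way, in this order (a step that is already met when the one before it is completed fails the run):
1. both prongs are home in the ring's holes (z of spanner_tips in the frame of ring_face below -0.005 m and horizontal distance between spanner_tips and ring_face below 0.004 m and angle between the z axis of spanner_tips and the z axis of ring_face, either way round below 0.12 rad and value of joint ring below 0.9 rad), for 0.2 s.
2. the ring is turned tight with the spanner still engaged (z of spanner_tips in the frame of ring_face below -0.005 m and horizontal distance between spanner_tips and ring_face below 0.004 m and angle between the z axis of spanner_tips and the z axis of ring_face, either way round below 0.12 rad and value of joint ring above 1.05 rad), for 0.1 s.
At the end, for the whole second after the job is handed in: The ring stands within 0.05 rad of its stop (joint above 1.05 rad), and the released spanner stands at rest and upright (within 0.12 rad) in its block: prong tips at least 6 mm below the block's upper face and within 6 mm of the block's centre (value of joint ring above 1.05 rad and horizontal distance between spanner_tips and block_top below 0.006 m and z of spanner_tips in the frame of block_top below -0.006 m and angle between spanner_tips's own z axis and vertical below 0.12 rad and linear speed of spanner below 0.02 m/s); the robot touches nothing.
It fails at once if spanner pressed or wrenched on the stand with more than 40 N (contact force between spanner and lens_stand above 40 N).
It fails at once if the robot touches the lens stand itself (contact force between any of the fingers, the arm and lens_stand above 1 N).
It fails at once if a bystander is moved by more than 30 mm (distance of any of dish_c1, dish_d1, hex_driver, sample_pot, forceps, marker_black from where it was at the start of the episode above 0.03 m).
It also fails if it takes over 72 s, if anything falls off the work surface, if the arm or the gripper's body presses on something with over 40 N, if the wrist force passes 120 N, or if a joint passes its speed limit or range.

ROBOT

A 6-joint arm with a two-finger parallel gripper is mounted at the origin on a cart in front of the work surface, level with it; the furniture and walls round the work are solid. World frame = base frame: x ahead of the robot, y to its left, z up, the work surface at z = 0. Lengths are in mm, angles in rad, forces in N, time in s.
With the tool pointing down it reaches from about 300 to 775 mm from the base axis. Payload 14.6 kg.
Tool frame: the origin (TCP) lies at the very end of the fingers, on their centre line; the grasp point (between the pads) lies 19 mm behind it; z points along the fingers, y is the line along which they close (so a half turn about z gives the same grasp; the last joint's range is limited). The gripper opens to 94 mm and grips with 3 to 60 N. Pads are 16 mm wide; open, the fingers measure 119 mm over their backs; the gripper's body (75 mm by 177 mm) begins 78 mm behind the grasp point.
Start: joints at [-1.363, 0.3, 1.521, -0, 1.321, -0.067], TCP at [149.238, -529.355, 205.446] pointing down, gripper open.
Joint ranges: [-3.03, 3.03], [-0.79, 2.21], [0.23, 2.52], [-1.04, 4.18], [0, 3.07], [-2.55, 2.55]. Speed limits (rad/s): [2.22, 2.22, 2.57, 3.14, 3.14, 3.14].

INTERFACE

Orientations are given as [roll, pitch, yaw] about the fixed x, y, z axes, in that order (R = Rz(yaw) Ry(pitch) Rx(roll)).
In Python, from cell import manip gives the robot as it stands.
- The arm moves only by the tool servo_tool, never from a script. Its argument "motion" is a list that holds one entry, the list of rows, each a list of 7 numbers: the shift along the world's x, y, z as a fraction of full scale, then the turn, a rotation vector about the world's x, y, z as a fraction of full scale, then the closure, from 0 (fully open) to 1 (shut). In form: [[[x, y, z, rx, ry, rz, gripper], ...]]. A call has 1 to 10 rows; each row is the pose to reach, as a shift and turn from the pose commanded when the call began, turning the shorter way round; what a row does not reach only later rows make up. Full scale, the value 1, is 0.5 m for a shift and pi rad for a turn. A row lasts 1/10 s, in which the tool goes at most 50 mm and 8.59 degrees, less where a joint would pass 70% of its speed; a pose out of reach is approached as far as the arm can. A call with a number of a shift or a turn outside -1 to 1 is refused whole. A call with a gripper value outside its range is refused whole. The fingers move at their own pace and stop on an object; "newtons" is the grip in N (left out, the last holds). Time passes only in rows, so rows that repeat a pose let the fingers close. It gives the time, the measured TCP pose, the force, the opening and the grip force at its end, in the units of the state.
- manip.read_state(): the state, without advancing time (a new reading comes with each control period).
- manip.camera(name): name is "scene" or "top" or "wrist"; returns a dict with "frame" (420x560x3 uint8, red, green, blue), "range_z" (420x560 float32, mm along the optical axis (not along the pixel's ray), 0 where there is no reading), "vfov" (degrees; the focal length in pixels is half the picture's height over the tangent of half this angle, whatever the lens; pixels are square), "cx", "cy" (the principal point, pixels), "cam_to_world" (4x4, takes a point from camera to world coordinates). Camera axes: x right, y down, z forward; pixel columns grow to the right and rows downward; lengths in mm; the calibration is good to about 2 mm. A picture is of the moment at which its call begins.
- manip.sign_off(): hands the job in; it is judged then, once.
The state is a dict: "clock": time; "joints": joint angles; "qd": joint speeds; "effort": joint torques, N m; "eef_pos": TCP position; "eef_rot": TCP orientation; "wrist_force": force on the tool from outside, world axes, zero at the start; "moment": the same for the moment, N m; "finger_gap": finger opening in mm; "finger_force": force on a finger pad.
Only numpy, scipy, OpenCV 4.12 (cv2) and the standard library are available. Lean on these libraries where they do the work, as an engineer would, in place of code of your own. Each camera call takes 0.05 s, during which the arm holds its last target. There are 200 camera calls.

## Working session

There is one attempt and no reset: what is moved stays moved. The work goes in short steps, Python scripts to look and compute and a tool call to move; the robot and the scene stay as the last step left them, time stands still between calls to the robot, and variables do not carry over. Pictures are saved under pics/ and viewed, at most 10 in all, crops included, and the job is handed in when it is done.

Besides the shell and the picture viewer there is one more tool, called in YAML: its name, and indented under it one key for each argument. servo_tool: Moves the arm, as the interface text tells. Its arguments: {"type":"object","properties":{"motion":{"type":"array"},"newtons":{"type":"number"}},"required":["motion"]}

```bash
mkdir -p pics; ls; cat > h.py <<'E'
import numpy as np, cv2
from cell import manip
def cam(n):
    c=manip.camera(n); c['f']=c['frame'].shape[0]/2/np.tan(np.radians(c['vfov'])/2); return c
def save(c,fn): cv2.imwrite('pics/'+fn,cv2.cvtColor(c['frame'],cv2.COLOR_RGB2BGR))
def ray(c,u,v,z):
    T=np.array(c['cam_to_world']); d=T[:3,:3]@np.array([(u-c['cx'])/c['f'],(v-c['cy'])/c['f'],1]); o=T[:3,3]
    return o+d*(z-o[2])/d[2]
def cloud(c):
    Z=c['range_z'].astype(float); v,u=np.indices(Z.shape); T=np.array(c['cam_to_world'])
    P=np.stack([(u-c['cx'])/c['f']*Z,(v-c['cy'])/c['f']*Z,Z],-1)
    P=P@T[:3,:3].T+T[:3,3]; P[Z==0]=np.nan; return P
E
python3 - <<'E'
from h import *
for n in ['top','scene']:
    c=cam(n); save(c,n+'0.png'); print(n,c['f'],c['cx'],c['cy'],np.round(c['cam_to_world'],3).tolist())
    np.savez('pics/'+n+'0.npz',P=cloud(c),frame=c['frame'])
print(manip.read_state())
E
```

```text
pics
top 389.7666424478323 283.6682492021558 208.78724736163412 [[-0.015, -0.979, 0.201, 450.496], [-1.0, 0.015, 0.001, 315.819], [-0.004, -0.201, -0.98, 911.625], [0.0, 0.0, 0.0, 1.0]]
scene 396.75336179095433 275.2373473723612 216.13965269347403 [[-0.634, -0.467, 0.617, -10.984], [-0.773, 0.361, -0.521, 832.835], [0.021, -0.807, -0.59, 663.583], [0.0, 0.0, 0.0, 1.0]]
{'clock': 0.1, 'joints': array([-1.36260395e+00,  3.00389815e-01,  1.52151193e+00,  1.35887498e-05,
        1.32069650e+00, -6.65948600e-02]), 'qd': array([-6.77808064e-04, -1.16022832e-03, -2.32873873e-03, -1.30565229e-05,
       -2.16993506e-03,  1.58501016e-04]), 'effort': array([ 1.23060734e-03, -5.32645869e+01, -3.53283727e+01,  7.09470478e-02,
        2.34898611e-02, -5.98440670e-05]), 'eef_pos': array([ 149.19354816, -529.13759033,  204.96016724]), 'eef_rot': array([-3.14059017e+00, -8.00512609e-05,  2.74783824e-01]), 'wrist_force': array([ 0.04236609, -0.74745893, -0.12512356]), 'moment': array([-0.02098059, -0.00090496,  0.03598996]), 'finger_force': 0.0, 'finger_gap': 94.38421640253137}
```

View pics/top0.png

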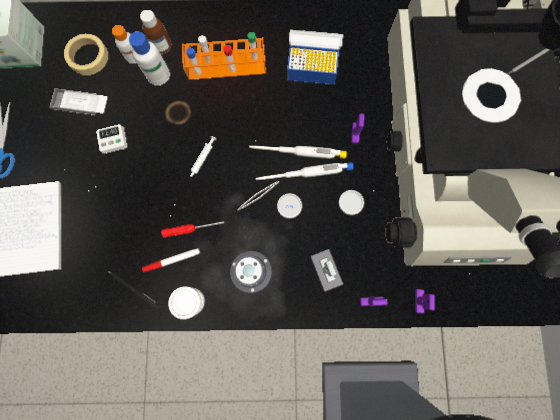

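View pics/scene0.png

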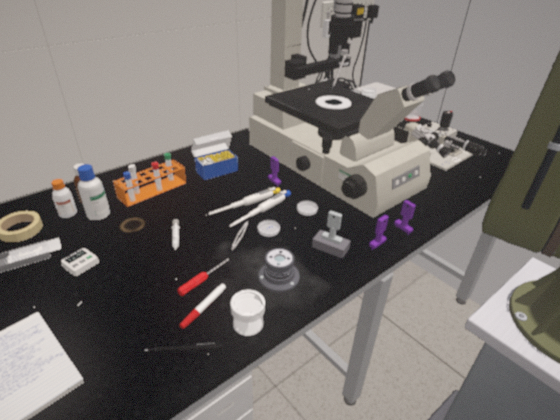

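The top view shows the stand at about (250,271), the block with the spanner at (327,270), and purple decoys at (374,301), (425,300) and (358,128). The scene view confirms the spanner standing upright at (333,232).

```bash
python3 - <<'E'
from h import *
c=cam('top'); P=cloud(c); F=c['frame'].astype(int)
for n,u,v,z in [('ring',250,271,62),('block',327,270,26),('pot',186,302,68),('dish1',290,206,14),('dish2',351,203,14),('edge',250,328,0),('dec1',374,301,50),('drv',190,230,0),('mark',170,260,0)]:
    print(n,ray(c,u,v,z).round(1), P[v,u].round(1))
# spanner block: grey pts by depth
w=P[235:300,300:355].reshape(-1,3)
for lo,hi in [(18,32),(80,120),(35,60)]:
    m=w[(w[:,2]>lo)&(w[:,2]<hi)]
    if len(m)>5:
        r=cv2.minAreaRect(m[:,:2].astype(np.float32)); print(lo,hi,len(m),m.mean(0).round(1),m[:,2].max().round(1),r)
w=P[235:310,210:295].reshape(-1,3); m=w[(w[:,2]>50)]
print(len(m),np.median(m,0),cv2.minEnclosingCircle(m[:,:2].astype(np.float32)))
b=cv2.resize(c['frame'][235:310,210:350],None,fx=5,fy=5,interpolation=cv2.INTER_CUBIC)
cv2.imwrite('pics/topcrop.png',b[:,:,::-1])
E
```

```text
ring [489.2 391.   62. ] [489.5 391.6  55.1]
block [490.5 221.2  26. ] [487.9 227.3  83.1]
pot [426.3 525.2  68. ] [426.2 526.4  63.3]
dish1 [641.3 301.4  14. ] [642.  301.4  10.5]
dish2 [646.3 157.6  14. ] [646.4 157.4  13.3]
edge [365.4 396.1   0. ] [365.  396.5  -4.2]
dec1 [422.  125.2  50. ] [423.3 134.   89.8]
drv [590.  538.5   0. ] [587.9 535.2  13.7]
mark [520.1 582.8   0. ] [519.2 579.   12.7]
18 32 510 [490.6 224.2  25. ] 31.2 ((492.0813293457031, 222.5380401611328), (83.82154846191406, 44.64374923706055), 20.386476516723633)
80 120 109 [491.6 223.9 104.6] 111.5 ((492.1369934082031, 222.7906494140625), (31.003746032714844, 12.283588409423828), 20.472803115844727)
35 60 93 [489.7 224.9  38.1] 50.6 ((491.7162780761719, 223.44554138183594), (51.45182418823242, 17.632095336914062), 21.462406158447266)
718 [491.6650244  395.49139712  60.11990207] ((491.8812255859375, 395.2236633300781), 32.88100814819336)
```

View pics/topcrop.png

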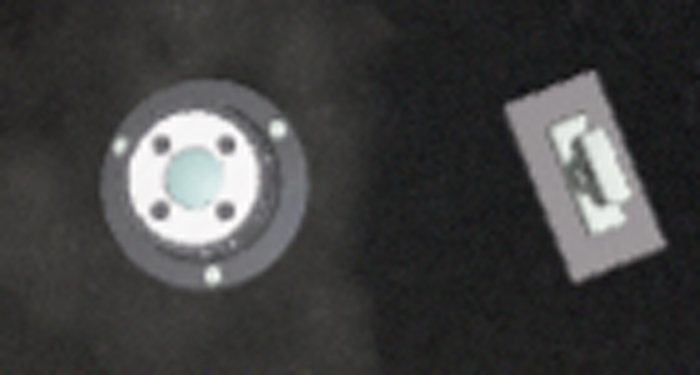

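```bash
python3 - <<'E'
from h import *
for n in ['top','scene']:
    P=np.load(f'pics/{n}0.npz')['P'].reshape(-1,3)
    for y0 in range(-600,320,60):
        m=P[(P[:,1]>=y0)&(P[:,1]<y0+60)&(P[:,2]>100)&(P[:,0]>250)&(P[:,2]<800)]
        if len(m)>5: i=np.percentile(m[:,0],2); q=m[m[:,0]<i+40]; print(n,y0,i.round(),q[:,2].min().round(),q[:,2].max().round())
# hole angles from top crop
c=cam('top')
h=[ray(c,210+a/5-.4,235+b/5-.4,62) for a,b in [(162,145),(227,145),(160,210),(226,210)]]
h=np.array(h)[:,:2]; ce=h.mean(0); d=h-ce; print(ce,np.degrees(np.arctan2(d[:,1],d[:,0])),np.linalg.norm(d,axis=1))
E
```

```text
top -360 1090.0 105.0 111.0
top -300 542.0 105.0 119.0
top -240 661.0 101.0 223.0
top -180 515.0 100.0 145.0
top -120 515.0 100.0 376.0
top -60 479.0 100.0 390.0
top 0 526.0 100.0 151.0
top 60 538.0 100.0 121.0
top 120 997.0 111.0 122.0
top 180 481.0 100.0 111.0
top 240 1006.0 104.0 123.0
scene -600 661.0 100.0 119.0
scene -540 1127.0 120.0 418.0
scene -480 928.0 100.0 154.0
scene -420 680.0 100.0 105.0
scene -360 1168.0 163.0 445.0
scene -300 894.0 201.0 310.0
scene -240 512.0 100.0 146.0
scene -180 476.0 101.0 389.0
scene -120 472.0 100.0 391.0
scene -60 480.0 100.0 391.0
scene 0 518.0 100.0 149.0
scene 60 543.0 100.0 122.0
scene 120 1213.0 100.0 476.0
scene 180 490.0 100.0 111.0
scene 240 1013.0 101.0 123.0
scene 300 1213.0 100.0 488.0
[491.22908651 394.53143055] [  44.42555361  -46.42120483  133.33620144 -135.32236082] [19.70154997 19.79795125 19.88644155 19.78723751]
```

servo_tool:
  motion:
    - [[0.34, 0.9, 0, 0, 0, 0.45, 0], [0.34, 0.9, 0, 0, 0, 0.45, 0], [0.34, 0.9, 0, 0, 0, 0.45, 0], [0.34, 0.9, 0, 0, 0, 0.45, 0], [0.34, 0.9, 0, 0, 0, 0.45, 0], [0.34, 0.9, 0, 0, 0, 0.45, 0], [0.34, 0.9, 0, 0, 0, 0.45, 0], [0.34, 0.9, 0, 0, 0, 0.45, 0], [0.34, 0.9, 0, 0, 0, 0.45, 0], [0.34, 0.9, 0, 0, 0, 0.45, 0]]

```text
clock: 1.2
eef_pos: [319.5, -76.8, 205.7]
eef_rot: [3.141, 0.0, 1.696]
wrist_force: [0.3, -0.2, -1.1]
finger_gap: 94.2
finger_force: 0.0
```

servo_tool:
  motion:
    - [[0.1, 0.55, 0, 0, 0, 0.45, 0], [0.1, 0.55, 0, 0, 0, 0.45, 0], [0.1, 0.55, 0, 0, 0, 0.45, 0], [0.1, 0.55, 0, 0, 0, 0.45, 0], [0.1, 0.55, 0, 0, 0, 0.45, 0], [0.2, 0.55, 0, 0, 0, 0.45, 0], [0.2, 0.55, 0, 0, 0, 0.45, 0], [0.2, 0.55, 0, 0, 0, 0.45, 0], [0.2, 0.55, 0, 0, 0, 0.45, 0], [0.2, 0.55, 0, 0, 0, 0.45, 0]]

```text
clock: 2.2
eef_pos: [419.2, 195.7, 205.2]
eef_rot: [-3.141, -0.001, 3.108]
wrist_force: [0.2, -0.0, 1.1]
finger_gap: 94.1
finger_force: 0.0
```

```bash
python3 - <<'E'
from h import *
c=cam('wrist'); save(c,'w1.png'); np.savez('pics/w1.npz',P=cloud(c),frame=c['frame'])
s=manip.read_state(); print(s['eef_pos'],s['eef_rot'],s['joints'],np.round(c['cam_to_world'],3).tolist(),c['f'])
P=cloud(c)
w=P.reshape(-1,3); w=w[(abs(w[:,0]-492)<70)&(abs(w[:,1]-223)<70)]
for lo,hi in [(18,32),(85,120),(34,60)]:
    m=w[(w[:,2]>lo)&(w[:,2]<hi)]
    if len(m)>5:
        r=cv2.minAreaRect(m[:,:2].astype(np.float32)); print(lo,hi,len(m),m.mean(0).round(1),np.median(m[:,2]),r)
E
```

```text
[419.18268696 195.67302333 205.2574381 ] [-3.14141832e+00 -3.79446041e-04  3.10951631e+00] [ 3.57543658e-01  1.04306394e-01  1.75660087e+00 -1.78828120e-05
  1.28110262e+00 -1.18117125e+00] [[0.034, 0.963, 0.266, 340.845], [0.999, -0.032, -0.009, 197.868], [-0.0, 0.266, -0.964, 385.868], [0.0, 0.0, 0.0, 1.0]] 308.4879864684812
18 32 1495 [481.4 220.9  27. ] 27.184499325184333 ((489.7091369628906, 222.19252014160156), (84.44967651367188, 44.15683364868164), 20.230375289916992)
85 120 485 [485.6 221.5 105.8] 109.26983270022896 ((489.30938720703125, 222.11526489257812), (31.925588607788086, 12.37890911102295), 19.73258399963379)
34 60 373 [479.8 220.5  40.1] 39.23395454334917 ((489.1815490722656, 222.3042449951172), (51.048606872558594, 20.33895492553711), 17.721147537231445)
```

View pics/w1.png

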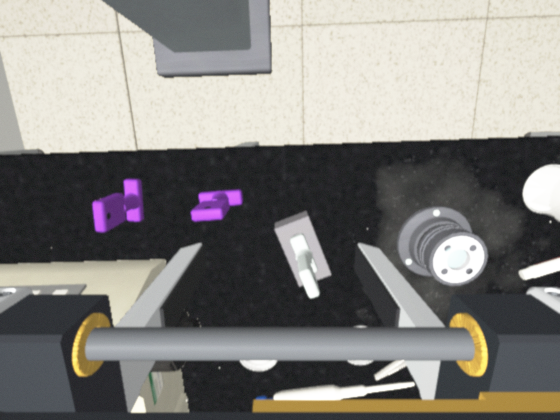

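Wrist view: plate at (305,268) between the fingers' lines; ring at (457,258) with four holes visible.

servo_tool:
  motion:
    - [[0.142, 0.054, 0, 0, 0, 0.121, 0], [0.142, 0.054, 0, 0, 0, 0.121, 0], [0.142, 0.054, 0, 0, 0, 0.121, 0], [0.142, 0.054, -0.06, 0, 0, 0.121, 0], [0.142, 0.054, -0.12, 0, 0, 0.121, 0], [0.142, 0.054, -0.16, 0, 0, 0.121, 0], [0.142, 0.054, -0.16, 0, 0, 0.121, 0], [0.142, 0.054, -0.16, 0, 0, 0.121, 0]]

```text
clock: 3.05
eef_pos: [490.4, 222.7, 126.1]
eef_rot: [3.142, 0.0, -2.802]
wrist_force: [1.9, 0.6, 0.6]
finger_gap: 93.8
finger_force: 0.0
```

```bash
python3 - <<'E'
from h import *
c=cam('wrist'); save(c,'w2.png')
s=manip.read_state(); print(s['eef_pos'],s['eef_rot'],s['joints'],s['wrist_force'])
P=cloud(c); np.savez('pics/w2.npz',P=P,frame=c['frame'])
w=P.reshape(-1,3); w=w[(abs(w[:,0]-492)<60)&(abs(w[:,1]-223)<50)]
for lo,hi in [(18,32),(85,120),(34,60)]:
    m=w[(w[:,2]>lo)&(w[:,2]<hi)]
    if len(m)>5:
        r=cv2.minAreaRect(m[:,:2].astype(np.float32)); print(lo,hi,len(m),m.mean(0).round(1),np.median(m[:,2]),r)
E
```

```text
[490.73978697 222.8594692  126.66778956] [ 3.14158674e+00  1.49129515e-03 -2.80148297e+00] [ 3.58334277e-01  3.52879718e-01  1.64338710e+00 -2.33596453e-05
  1.14383468e+00 -1.55256208e+00] [-0.23863405  0.0473819   0.05649743]
18 32 2736 [483.8 219.8  27.2] 27.263313987885056 ((490.2429504394531, 222.20188903808594), (84.605224609375, 43.91735076904297), 20.01543617248535)
85 120 886 [486.8 221.  107.6] 109.7445100130072 ((489.49249267578125, 222.10365295410156), (31.654008865356445, 12.125980377197266), 20.13913917541504)
34 60 548 [478.2 218.3  39.2] 39.04633913186842 ((488.51336669921875, 221.84591674804688), (49.39209747314453, 20.859880447387695), 19.887353897094727)
```

View pics/w2.png

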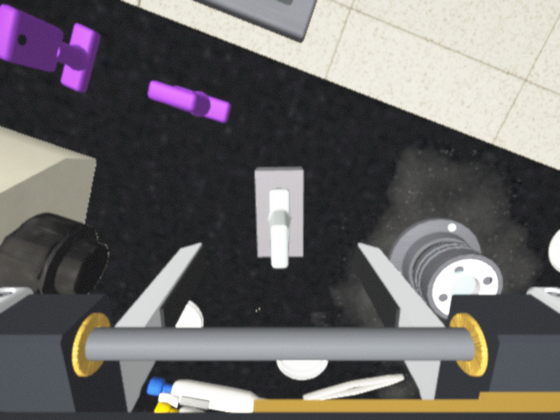

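The plate at (280,225) is centred between the fingers; the ring is at (465,285).

servo_tool:
  motion:
    - [[-0.001, -0.001, -0.04, 0, 0, 0.003, 0], [-0.001, -0.001, -0.08, 0, 0, 0.003, 0], [-0.001, -0.001, -0.112, 0, 0, 0.003, 0], [-0.001, -0.001, -0.112, 0, 0, 0.003, 0], [-0.001, -0.001, -0.112, 0, 0, 0.003, 0.5], [-0.001, -0.001, -0.112, 0, 0, 0.003, 1], [-0.001, -0.001, -0.112, 0, 0, 0.003, 1], [-0.001, -0.001, -0.112, 0, 0, 0.003, 1], [-0.001, -0.001, -0.112, 0, 0, 0.003, 1], [-0.001, -0.001, -0.112, 0, 0, 0.003, 1]]
  newtons: 60

```text
clock: 4.1
eef_pos: [489.8, 222.2, 69.6]
eef_rot: [-3.142, 0.0, -2.791]
wrist_force: [-0.4, -0.1, 0.1]
finger_gap: 49.1
finger_force: 0.0
```

```bash
python3 - <<'E'
from h import *
s=manip.read_state(); print({k:np.round(s[k],3) for k in ['clock','eef_pos','eef_rot','wrist_force','moment','finger_gap','finger_force']})
for f in ['w1','w2']:
    P=np.load(f'pics/{f}.npz')['P'].reshape(-1,3); m=P[(abs(P[:,0]-491)<45)&(abs(P[:,1]-395)<45)&(P[:,2]>57)&(P[:,2]<70)]
    print(f,len(m),np.median(m,0),cv2.minEnclosingCircle(m[:,:2].astype(np.float32)))
E
```

```text
{'clock': np.float64(4.1), 'eef_pos': array([489.778, 222.153,  69.599]), 'eef_rot': array([-3.142,  0.   , -2.791]), 'wrist_force': array([-0.448, -0.061,  0.145]), 'moment': array([ 0.066, -0.154,  0.002]), 'finger_gap': np.float64(49.131), 'finger_force': np.float64(0.0)}
w1 2319 [488.09253768 394.18903574  62.89836932] ((488.9552307128906, 395.015625), 33.80597686767578)
w2 2812 [482.14906005 386.16527532  62.92392468] ((489.0582580566406, 394.6750793457031), 33.72617721557617)
```

Fingers are still closing; hold on.

servo_tool:
  motion:
    - [[0, 0, 0, 0, 0, 0, 1], [0, 0, 0, 0, 0, 0, 1], [0, 0, 0, 0, 0, 0, 1], [0, 0, 0, 0, 0, 0, 1], [0, 0, 0, 0, 0, 0, 1], [0, 0, 0, 0, 0, 0, 1], [0, 0, 0, 0, 0, 0, 1], [0, 0, 0, 0, 0, 0, 1], [0, 0, 0, 0, 0, 0, 1], [0, 0, 0, 0, 0, 0, 1]]

```text
clock: 5.1
eef_pos: [489.7, 222.2, 69.5]
eef_rot: [3.142, 0.0, -2.791]
wrist_force: [-0.4, -0.1, -0.4]
finger_gap: 11.8
finger_force: 60.0
```

servo_tool:
  motion:
    - [[0, 0, 0.03, 0, 0, 0, 1], [0, 0, 0.06, 0, 0, 0, 1], [0, 0, 0.1, 0, 0, 0, 1], [0, 0.05, 0.16, 0, 0, 0.05, 1], [-0.001, 0.15, 0.16, 0, 0, 0.133, 1], [-0.001, 0.25, 0.16, 0, 0, 0.133, 1], [-0.001, 0.32, 0.16, 0, 0, 0.133, 1], [-0.001, 0.345, 0.16, 0, 0, 0.133, 1], [-0.001, 0.345, 0.16, 0, 0, 0.133, 1], [-0.001, 0.345, 0.16, 0, 0, 0.133, 1]]

```text
clock: 6.1
eef_pos: [489.3, 393.5, 149.2]
eef_rot: [-3.141, -0.001, -2.374]
wrist_force: [0.1, 0.7, -0.5]
finger_gap: 11.7
finger_force: 60.0
```

```bash
python3 - <<'E'
from h import *
s=manip.read_state(); print({k:np.round(s[k],3) for k in ['clock','joints','eef_pos','eef_rot','wrist_force','moment','finger_gap','finger_force']})
c=cam('wrist'); save(c,'w3.png'); P=cloud(c); np.savez('pics/w3.npz',P=P,frame=c['frame'],c=np.array(c['cam_to_world']))
P=P.reshape(-1,3); m=P[(abs(P[:,0]-489)<45)&(abs(P[:,1]-395)<45)&(P[:,2]>57)&(P[:,2]<70)]
print(len(m),cv2.minEnclosingCircle(m[:,:2].astype(np.float32)))
m=P[(abs(P[:,0]-489)<45)&(abs(P[:,1]-395)<45)&(P[:,2]>100)&(P[:,2]<125)]
print(len(m),cv2.minAreaRect(m[:,:2].astype(np.float32)))
E
```

```text
{'clock': np.float64(6.1), 'joints': array([ 0.619,  0.52 ,  1.346, -0.   ,  1.276, -1.719]), 'eef_pos': array([489.339, 393.499, 149.162]), 'eef_rot': array([-3.141e+00, -1.000e-03, -2.374e+00]), 'wrist_force': array([ 0.057,  0.737, -0.547]), 'moment': array([ 0.089, -0.087,  0.105]), 'finger_gap': np.float64(11.66), 'finger_force': np.float64(59.999)}
2398 ((489.7790832519531, 394.5234375), 32.98306655883789)
820 ((479.9650573730469, 385.2913513183594), (27.027563095092773, 21.10582733154297), 42.27206039428711)
```

View pics/w3.png

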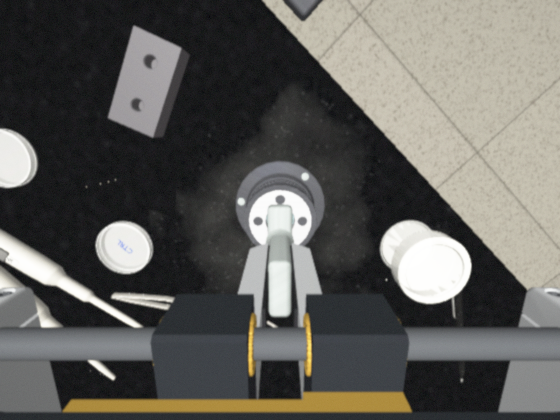

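Wrist view: the spanner's bar points at the hole at (280,199); side holes at (258,221) and (303,221). Compute their positions.

```bash
python3 - <<'E'
from h import *
c=cam('wrist'); s=manip.read_state(); print(s['eef_pos'].round(2),s['eef_rot'].round(4))
g=cv2.cvtColor(c['frame'],cv2.COLOR_RGB2GRAY).astype(float)
H=[]
for u,v in [(258,221),(303,221),(280,199)]:
    w=np.clip(170-g[v-7:v+8,u-7:u+8],0,None); yy,xx=np.indices(w.shape); r=np.hypot(yy-7,xx-7)<6.5; w=w*r
    uu,vv=u-7+(w*xx).sum()/w.sum(), v-7+(w*yy).sum()/w.sum(); H.append(ray(c,uu,vv,62)[:2]); print(uu,vv,H[-1])
H=np.array(H); C=(H[0]+H[1])/2; print('C',C); d=H-C
print(np.degrees(np.arctan2(d[:,1],d[:,0])),np.linalg.norm(d,axis=1))
# crossbar end & plate edges: columns of bright bar in rows
P=cloud(c)
for v in (208,214,225,260,300): print(v,[ (u,int(g[v,u])) for u in range(262,300,2)], P[v,280].round(1))
E
```

```text
[489.63 393.21 149.6 ] [-3.1415e+00 -1.0000e-04 -2.3752e+00]
257.97375690607737 220.6855432780847 [504.37422023 380.73271704]
302.24206930209857 220.74816983894584 [476.55995533 409.70721329]
280.12799339388937 199.56110652353428 [476.29902383 381.58595186]
C [490.46708778 395.21996517]
[ -46.17042723  133.82957277 -136.10046041] [20.08204898 20.08204898 19.66266398]
208 [(262, 252), (264, 252), (266, 250), (268, 218), (270, 231), (272, 235), (274, 236), (276, 239), (278, 236), (280, 237), (282, 239), (284, 237), (286, 236), (288, 232), (290, 204), (292, 239), (294, 252), (296, 251), (298, 251)] [471.5 376.7 118.9]
214 [(262, 252), (264, 252), (266, 247), (268, 221), (270, 235), (272, 239), (274, 241), (276, 243), (278, 240), (280, 241), (282, 241), (284, 240), (286, 239), (288, 236), (290, 207), (292, 189), (294, 241), (296, 251), (298, 251)] [474.5 379.6 119.7]
225 [(262, 249), (264, 251), (266, 217), (268, 209), (270, 236), (272, 238), (274, 242), (276, 242), (278, 239), (280, 241), (282, 242), (284, 239), (286, 238), (288, 234), (290, 203), (292, 165), (294, 221), (296, 251), (298, 249)] [480.5 385.3 119.4]
260 [(262, 190), (264, 190), (266, 129), (268, 111), (270, 174), (272, 183), (274, 193), (276, 193), (278, 192), (280, 188), (282, 188), (284, 192), (286, 179), (288, 148), (290, 118), (292, 79), (294, 178), (296, 189), (298, 190)] [478.  382.7 188.6]
300 [(262, 120), (264, 40), (266, 31), (268, 115), (270, 225), (272, 236), (274, 241), (276, 242), (278, 240), (280, 240), (282, 238), (284, 238), (286, 230), (288, 208), (290, 149), (292, 39), (294, 39), (296, 73), (298, 178)] [492.9 397.1 191.3]
```

```bash
python3 - <<'E'
from h import *
c=cam('wrist'); s=manip.read_state(); print(s['eef_pos'].round(2),s['eef_rot'].round(4))
P=cloud(c); Z=P[...,2]
m=(Z>112)&(Z<125)&(np.hypot(P[...,0]-489,P[...,1]-394)<40)
g=cv2.cvtColor(c['frame'],cv2.COLOR_RGB2GRAY).astype(int)
print([(v,int(g[v,280]),int(Z[v,280])) for v in range(200,213)])
e=np.degrees(-2.375); a=np.array([np.cos(-2.375),np.sin(-2.375)]); n=np.array([-a[1],a[0]]); t=s['eef_pos'][:2]
for nm,M,z in [('bar',m,118),('plate',(Z>175)&(Z<200)&(np.hypot(P[...,0]-489,P[...,1]-394)<40),189)]:
    vs,us=np.nonzero(M); q=np.array([ray(c,u,v,z)[:2] for u,v in zip(us,vs)])-t
    A=q@a; N=q@n; print(nm,len(A),'along',np.percentile(A,[1,99]).round(1),'across',np.percentile(N,[2,98]).round(1),'rows',vs.min(),vs.max(),us.min(),us.max())
print('ring along/across',(np.array([490.47,395.22])-t)@a,(np.array([490.47,395.22])-t)@n)
E
```

```text
[489.68 393.32 149.71] [-3.1415e+00  1.0000e-04 -2.3752e+00]
[(200, 122, 53), (201, 118, 53), (202, 120, 53), (203, 133, 52), (204, 154, 112), (205, 176, 114), (206, 201, 115), (207, 225, 117), (208, 237, 118), (209, 240, 119), (210, 242, 118), (211, 242, 119), (212, 241, 119)]
bar 800 along [-1.4 26.5] across [-8.6  8.8] rows 204 244 265 294
plate 2577 along [-15.2  20.6] across [-16.9  16.6] rows 249 316 241 318
ring along/across -1.8864278367100988 -0.8235776861537254
```

servo_tool:
  motion:
    - [[0.002, 0.0044, -0.02, 0, 0, 0, 1], [0.002, 0.0044, -0.04, 0, 0, 0, 1], [0.002, 0.0044, -0.05, 0, 0, 0, 1], [0.002, 0.0044, -0.05, 0, 0, 0, 1], [0.002, 0.0044, -0.05, 0, 0, 0, 1]]

```text
clock: 6.75
eef_pos: [490.2, 396.8, 124.4]
eef_rot: [3.142, -0.0, -2.374]
wrist_force: [0.2, -0.5, -0.3]
finger_gap: 11.6
finger_force: 60.0
```

```bash
cat >> h.py <<'E'
def st():
    s=manip.read_state(); print({k:np.round(s[k],3).tolist() for k in ['clock','eef_pos','eef_rot','wrist_force','moment','finger_gap']}); return s
E
python3 - <<'E'
from h import *
s=st()
c=cam('wrist'); save(c,'w4.png'); s=st()
g=cv2.cvtColor(c['frame'],cv2.COLOR_RGB2GRAY)
x=cv2.resize(c['frame'][150:290,200:360],None,fx=5,fy=4.2,interpolation=cv2.INTER_CUBIC); cv2.imwrite('pics/w4c.png',x[:,:,::-1])
E
```

```text
{'clock': 6.75, 'eef_pos': [490.233, 396.845, 124.372], 'eef_rot': [3.142, -0.0, -2.374], 'wrist_force': [0.246, -0.536, -0.3], 'moment': [0.104, -0.106, 0.049], 'finger_gap': 11.604}
{'clock': 6.8, 'eef_pos': [490.334, 396.905, 124.658], 'eef_rot': [-3.141, 0.0, -2.373], 'wrist_force': [0.593, -0.695, -2.217], 'moment': [0.099, -0.111, -0.044], 'finger_gap': 11.599}
```

View pics/w4c.png

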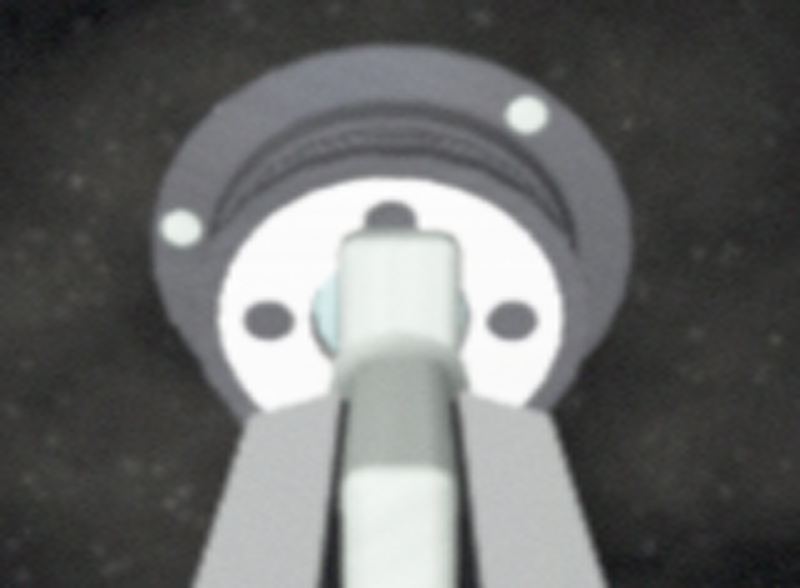

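The bar (crop x≈400) sits slightly right of the holes' midline (390); measure again here.

```bash
cat > m.py <<'E'
from h import *
import sys
def meas(px,zr,tipz):
    c=cam('wrist'); s=st(); t=s['eef_pos'][:2]; yaw=s['eef_rot'][2]
    a=np.array([np.cos(yaw),np.sin(yaw)]); n=np.array([-a[1],a[0]])
    g=cv2.cvtColor(c['frame'],cv2.COLOR_RGB2GRAY).astype(float); H=[]
    for u,v in px:
        w=np.clip(170-g[v-7:v+8,u-7:u+8],0,None); yy,xx=np.indices(w.shape); w=w*(np.hypot(yy-7,xx-7)<7)
        H.append(ray(c,u-7+(w*xx).sum()/w.sum(),v-7+(w*yy).sum()/w.sum(),zr)[:2])
    H=np.array(H); C=H.mean(0); d=H[1]-H[0]; print('C',C,'ang',np.degrees(np.arctan2(d[1],d[0])),'yaw',np.degrees(yaw),'r',np.hypot(*d)/2)
    P=cloud(c); Z=P[...,2]; bz=tipz+21
    M=(abs(Z-bz)<6)&(np.hypot(P[...,0]-t[0],P[...,1]-t[1])<35)
    vs,us=np.nonzero(M); q=np.array([ray(c,u,v,bz)[:2] for u,v in zip(us,vs)])-t
    A=q@a; N=q@n; S=np.array([np.percentile(A,99.5)-26,(np.percentile(N,2)+np.percentile(N,98))/2])
    print('bar along',np.percentile(A,[1,99.5]).round(1),'across',np.percentile(N,[2,98]).round(1))
    R=np.array([(C-t)@a,(C-t)@n]); D=R-S; print('ring',R.round(2),'spanner',S.round(2),'shift xy',(D[0]*a+D[1]*n).round(2))
E
python3 - <<'E'
from m import *
s=manip.read_state(); meas([(254,226),(302,226)],62,s['eef_pos'][2]-52.5)
E
```

```text
{'clock': 6.85, 'eef_pos': [490.359, 396.971, 124.803], 'eef_rot': [-3.141, 0.001, -2.373], 'wrist_force': [0.319, 0.459, -1.538], 'moment': [0.167, -0.085, 0.058], 'finger_gap': 11.831}
C [490.47264637 395.22643863] ang 133.88589725965653 yaw -135.98953050813577 r 20.077578083561743
bar along [-1.5 27.1] across [-8.7  8.8]
ring [1.13 1.33] spanner [1.13 0.04] shift xy [ 0.89 -0.93]
```

servo_tool:
  motion:
    - [[0.0016, -0.002, 0, 0, 0, 0, 1], [0.0016, -0.002, -0.004, 0, 0, 0, 1], [0.0016, -0.002, -0.008, 0, 0, 0, 1], [0.0016, -0.002, -0.012, 0, 0, 0, 1], [0.0016, -0.002, -0.016, 0, 0, 0, 1], [0.0016, -0.002, -0.016, 0, 0, 0, 1], [0.0016, -0.002, -0.016, 0, 0, 0, 1]]

```text
clock: 7.55
eef_pos: [491.0, 395.8, 116.4]
eef_rot: [-3.142, -0.0, -2.374]
wrist_force: [0.4, -0.2, -1.5]
finger_gap: 11.7
finger_force: 60.0
```

```bash
python3 - <<'E'
from m import *
s=manip.read_state(); meas([(254,227),(302,227)],62,s['eef_pos'][2]-52.5)
E
```

```text
{'clock': 7.6, 'eef_pos': [491.055, 395.879, 116.5], 'eef_rot': [-3.142, 0.0, -2.374], 'wrist_force': [0.234, -0.255, -1.446], 'moment': [0.055, -0.127, -0.073], 'finger_gap': 11.666}
C [490.52537421 395.15555061] ang 134.01819881852987 yaw -135.9935380148809 r 20.035750287704744
bar along [-1.5 26.5] across [-8.8  8.8]
ring [0.88 0.15] spanner [ 0.45 -0.01] shift xy [-0.19 -0.42]
```

servo_tool:
  motion:
    - [[-0.0004, -0.0008, -0.002, 0, 0, 0, 1], [-0.0004, -0.0008, -0.004, 0, 0, 0, 1], [-0.0004, -0.0008, -0.006, 0, 0, 0, 1], [-0.0004, -0.0008, -0.008, 0, 0, 0, 1], [-0.0004, -0.0008, -0.01, 0, 0, 0, 1], [-0.0004, -0.0008, -0.01, 0, 0, 0, 1]]

```text
clock: 8.2
eef_pos: [490.8, 395.4, 111.3]
eef_rot: [3.142, -0.0, -2.374]
wrist_force: [0.5, -0.4, -1.9]
finger_gap: 11.7
finger_force: 60.0
```

servo_tool:
  motion:
    - [[0, 0, -0.002, 0, 0, 0, 1], [0, 0, -0.004, 0, 0, 0, 1], [0, 0, -0.006, 0, 0, 0, 1], [0, 0, -0.008, 0, 0, 0, 1], [0, 0, -0.009, 0, 0, 0, 1], [0, 0, -0.009, 0, 0, 0, 1]]

```text
clock: 8.8
eef_pos: [490.8, 395.4, 106.8]
eef_rot: [3.142, -0.0, -2.374]
wrist_force: [0.4, 1.1, -2.1]
finger_gap: 12.0
finger_force: 60.0
```

Inside the holes, no resistance; last bit down to light contact.

servo_tool:
  motion:
    - [[0, 0, -0.001, 0, 0, 0, 1], [0, 0, -0.002, 0, 0, 0, 1], [0, 0, -0.003, 0, 0, 0, 1], [0, 0, -0.003, 0, 0, 0, 1]]

```text
clock: 9.2
eef_pos: [490.9, 395.5, 105.5]
eef_rot: [-3.142, 0.0, -2.374]
wrist_force: [0.4, -0.0, -1.1]
finger_gap: 11.6
finger_force: 60.0
```

servo_tool:
  motion:
    - [[0, 0, -0.001, 0, 0, 0, 1], [0, 0, -0.001, 0, 0, 0, 1], [0, 0, -0.001, 0, 0, -0.015, 1], [0, 0, -0.001, 0, 0, -0.03, 1], [0, 0, -0.001, 0, 0, -0.045, 1], [0, 0, -0.001, 0, 0, -0.06, 1], [0, 0, -0.001, 0, 0, -0.075, 1], [0, 0, -0.001, 0, 0, -0.09, 1], [0, 0, -0.001, 0, 0, -0.09, 1]]

```text
clock: 10.1
eef_pos: [491.0, 395.6, 105.3]
eef_rot: [3.141, 0.001, -2.657]
wrist_force: [0.7, -0.3, 2.9]
finger_gap: 11.3
finger_force: 60.0
```

```bash
python3 -c "
from h import *
st()"
```

```text
{'clock': 10.1, 'eef_pos': [491.002, 395.629, 105.317], 'eef_rot': [3.141, 0.001, -2.657], 'wrist_force': [0.718, -0.274, 2.926], 'moment': [0.15, -0.146, 0.154], 'finger_gap': 11.331}
```

servo_tool:
  motion:
    - [[0, 0, 0, 0, 0, -0.015, 1], [0, 0, 0, 0, 0, -0.03, 1], [0, 0, 0, 0, 0, -0.045, 1], [0, 0, 0, 0, 0, -0.06, 1], [0, 0, 0, 0, 0, -0.075, 1], [0, 0, 0, 0, 0, -0.09, 1], [0, 0, 0, 0, 0, -0.1, 1], [0, 0, 0, 0, 0, -0.1, 1]]

```text
clock: 10.9
eef_pos: [491.1, 395.6, 105.3]
eef_rot: [3.141, 0.001, -2.97]
wrist_force: [-0.1, 0.1, 2.7]
finger_gap: 11.5
finger_force: 60.0
```

```bash
python3 -c "
from h import *
st()"
```

```text
{'clock': 10.9, 'eef_pos': [491.059, 395.583, 105.254], 'eef_rot': [3.141, 0.001, -2.97], 'wrist_force': [-0.136, 0.067, 2.714], 'moment': [0.157, -0.274, 0.16], 'finger_gap': 11.498}
```

servo_tool:
  motion:
    - [[0, 0, 0, 0, 0, -0.01, 1], [0, 0, 0, 0, 0, -0.02, 1], [0, 0, 0, 0, 0, -0.03, 1], [0, 0, 0, 0, 0, -0.04, 1], [0, 0, 0, 0, 0, -0.04, 1]]

```text
clock: 11.4
eef_pos: [491.1, 395.6, 105.2]
eef_rot: [3.141, 0.001, -3.095]
wrist_force: [0.8, -0.5, 3.7]
finger_gap: 11.9
finger_force: 60.0
```

```bash
python3 -c "
from h import *
st()"
```

```text
{'clock': 11.4, 'eef_pos': [491.061, 395.57, 105.227], 'eef_rot': [3.141, 0.001, -3.095], 'wrist_force': [0.755, -0.482, 3.651], 'moment': [0.201, -0.355, 0.174], 'finger_gap': 11.904}
```

servo_tool:
  motion:
    - [[0, 0, 0, 0, 0, -0.01, 1], [0, 0, 0, 0, 0, -0.02, 1], [0, 0, 0, 0, 0, -0.03, 1], [0, 0, 0, 0, 0, -0.03, 1]]

```text
clock: 11.8
eef_pos: [491.0, 395.5, 105.2]
eef_rot: [3.141, 0.001, 3.094]
wrist_force: [1.3, 1.0, 3.8]
finger_gap: 11.3
finger_force: 60.0
```

```bash
python3 -c "
from h import *
st()"
```

```text
{'clock': 11.8, 'eef_pos': [491.03, 395.51, 105.165], 'eef_rot': [3.141, 0.001, 3.094], 'wrist_force': [1.279, 0.966, 3.777], 'moment': [0.166, -0.414, 0.145], 'finger_gap': 11.307}
```

servo_tool:
  motion:
    - [[0, 0, 0, 0, 0, -0.01, 1], [0, 0, 0, 0, 0, -0.02, 1], [0, 0, 0, 0, 0, -0.03, 1], [0, 0, 0, 0, 0, -0.03, 1]]

```text
clock: 12.2
eef_pos: [491.0, 395.5, 105.1]
eef_rot: [3.141, 0.0, 3.0]
wrist_force: [0.3, 0.4, 3.7]
finger_gap: 11.8
finger_force: 60.0
```

```bash
python3 -c "
from h import *
st()"
```

```text
{'clock': 12.2, 'eef_pos': [491.024, 395.507, 105.15], 'eef_rot': [3.141, 0.0, 3.0], 'wrist_force': [0.268, 0.358, 3.721], 'moment': [0.176, -0.549, 0.179], 'finger_gap': 11.833}
```

servo_tool:
  motion:
    - [[0, 0, 0, 0, 0, -0.01, 1], [0, 0, 0, 0, 0, -0.02, 1], [0, 0, 0, 0, 0, -0.03, 1], [0, 0, 0, 0, 0, -0.03, 1]]

```text
clock: 12.6
eef_pos: [491.0, 395.5, 105.1]
eef_rot: [3.141, 0.0, 2.906]
wrist_force: [2.0, 0.4, 4.1]
finger_gap: 11.6
finger_force: 60.0
```

```bash
python3 -c "
from h import *
st()"
```

```text
{'clock': 12.6, 'eef_pos': [490.982, 395.522, 105.111], 'eef_rot': [3.141, 0.0, 2.906], 'wrist_force': [2.046, 0.419, 4.108], 'moment': [0.049, -0.592, 0.348], 'finger_gap': 11.593}
```

servo_tool:
  motion:
    - [[0, 0, 0, 0, 0, -0.004, 1], [0, 0, 0, 0, 0, -0.008, 1], [0, 0, 0, 0, 0, -0.008, 1]]

```text
clock: 12.9
eef_pos: [491.0, 395.5, 105.0]
eef_rot: [3.141, 0.0, 2.879]
wrist_force: [1.6, -0.1, 4.0]
finger_gap: 11.6
finger_force: 60.1
```

```bash
python3 -c "
from h import *
st()"
```

```text
{'clock': 12.9, 'eef_pos': [490.952, 395.48, 105.033], 'eef_rot': [3.141, 0.0, 2.879], 'wrist_force': [1.575, -0.054, 4.027], 'moment': [0.129, -0.61, 0.501], 'finger_gap': 11.562}
```

servo_tool:
  motion:
    - [[0, 0, 0, 0, 0, 0, 1], [0, 0, 0, 0, 0, 0, 1], [0, 0, 0, 0, 0, 0.01, 1], [0, 0, 0, 0, 0, 0.02, 1], [0, 0, 0, 0, 0, 0.03, 1], [0, 0, 0, 0, 0, 0.04, 1], [0, 0, 0, 0, 0, 0.05, 1], [0, 0, 0, 0, 0, 0.05, 1]]

```text
clock: 13.7
eef_pos: [490.8, 395.4, 105.0]
eef_rot: [-3.142, -0.0, 3.036]
wrist_force: [1.5, -0.3, 4.5]
finger_gap: 11.8
finger_force: 60.0
```

```bash
python3 -c "
from h import *
st()"
```

```text
{'clock': 13.7, 'eef_pos': [490.761, 395.407, 104.955], 'eef_rot': [-3.142, -0.0, 3.036], 'wrist_force': [1.484, -0.326, 4.515], 'moment': [0.114, -0.445, -0.082], 'finger_gap': 11.754}
```

servo_tool:
  motion:
    - [[0, 0, 0.004, 0, 0, 0, 1], [0, 0, 0.008, 0, 0, 0, 1], [0, 0, 0.014, 0, 0, 0, 1], [0, 0, 0.022, 0, 0, 0, 1], [0, 0, 0.05, 0, 0, 0, 1], [0, 0, 0.09, 0, 0, 0, 1], [0, 0, 0.09, 0, 0, 0, 1]]

```text
clock: 14.4
eef_pos: [491.8, 396.2, 153.5]
eef_rot: [3.138, 0.004, 3.036]
wrist_force: [0.6, -1.0, -0.2]
finger_gap: 11.4
finger_force: 60.0
```

```bash
python3 - <<'E'
from h import *
st(); c=cam('wrist'); save(c,'w5.png')
c=cam('top'); save(c,'top5.png')
E
```

```text
{'clock': 14.4, 'eef_pos': [491.822, 396.184, 153.508], 'eef_rot': [3.138, 0.004, 3.036], 'wrist_force': [0.597, -1.036, -0.202], 'moment': [0.047, -0.203, -0.018], 'finger_gap': 11.377}
```

View pics/w5.png

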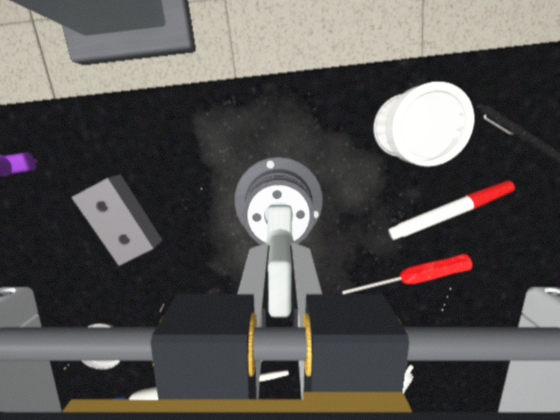

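The ring's holes are now at (257,217), (300,214) and (277,194); the spanner is held upright. Measure how far the ring turned.

```bash
python3 - <<'E'
from m import *
s=manip.read_state(); meas([(257,217),(300,214)],62,s['eef_pos'][2]-52.5)
c=cam('wrist'); m=cloud(c); q=m.reshape(-1,3); q=q[(abs(q[:,0]-490)<50)&(abs(q[:,1]-222)<50)&(q[:,2]>20)&(q[:,2]<32)]
print(len(q),np.median(q,0),cv2.minAreaRect(q[:,:2].astype(np.float32)))
g=cv2.cvtColor(c['frame'],cv2.COLOR_RGB2GRAY).astype(float); H=[]
for u,v in [(102,206),(124,239)]:
    w=np.clip(75-g[v-8:v+9,u-8:u+9],0,None); yy,xx=np.indices(w.shape); w=w*(np.hypot(yy-8,xx-8)<7.5)
    uv=(u-8+(w*xx).sum()/w.sum(),v-8+(w*yy).sum()/w.sum()); H.append(ray(c,*uv,26)[:2]); print(uv,H[-1])
H=np.array(H); d=H[1]-H[0]; print(H.mean(0),np.degrees(np.arctan2(d[1],d[0])),np.hypot(*d))
E
```

```text
{'clock': 14.55, 'eef_pos': [490.631, 395.279, 149.468], 'eef_rot': [-3.141, -0.0, 3.036], 'wrist_force': [-0.42, 1.033, -1.478], 'moment': [0.069, -0.157, -0.026], 'finger_gap': 11.829}
C [490.56799499 394.86527975] ang 87.80055764764374 yaw 173.961314105362 r 20.14159039676328
bar along [-2.  26.7] across [-8.1  9.3]
ring [0.02 0.42] spanner [0.66 0.58] shift xy [0.66 0.1 ]
3545 [487.43275933 223.9933855   27.18778042] ((490.08282470703125, 222.0745391845703), (84.1356201171875, 46.519203186035156), 20.13753318786621)
(np.float64(101.11278195488723), np.float64(208.0263157894737)) [471.02808069 214.18796478]
(np.float64(123.38775510204081), np.float64(241.26020408163265)) [508.68455288 228.12516825]
[489.85631678 221.15656652] 20.31024000394747 40.152901989675435
```

The ring turned 46° (0.81 rad) and met the stop. Return over the block.

servo_tool:
  motion:
    - [[-0.002, -0.08, 0, 0, 0, 0.04, 1], [-0.002, -0.16, 0, 0, 0, 0.08, 1], [-0.002, -0.24, 0, 0, 0, 0.12, 1], [-0.002, -0.31, 0, 0, 0, 0.145, 1], [-0.002, -0.3466, 0, 0, 0, 0.145, 1], [-0.002, -0.3466, -0.03, 0, 0, 0.145, 1], [-0.002, -0.3466, -0.07, 0, 0, 0.145, 1], [-0.002, -0.3466, -0.1, 0, 0, 0.145, 1], [-0.002, -0.3466, -0.1, 0, 0, 0.145, 1], [-0.002, -0.3466, -0.1, 0, 0, 0.145, 1]]

```text
clock: 15.6
eef_pos: [489.8, 222.2, 99.9]
eef_rot: [3.142, -0.001, -2.791]
wrist_force: [0.4, -0.1, -1.1]
finger_gap: 12.0
finger_force: 60.0
```

```bash
python3 - <<'E'
from h import *
s=st(); c=cam('wrist'); save(c,'w6.png'); t=s['eef_pos'][:2]; yaw=s['eef_rot'][2]
a=np.array([np.cos(yaw),np.sin(yaw)]); n=np.array([-a[1],a[0]]); P=cloud(c); Z=P[...,2]; tip=s['eef_pos'][2]-52.5
for nm,z0,tol in [('block',26,5),('bar',tip+21,6)]:
    vs,us=np.nonzero((abs(Z-z0)<tol)&(np.hypot(P[...,0]-t[0],P[...,1]-t[1])<60))
    q=np.array([ray(c,u,v,z0)[:2] for u,v in zip(us,vs)])-t
    print(nm,len(q),'along',np.percentile(q@a,[.5,1,99,99.5]).round(1),'across',np.percentile(q@n,[1,2,98,99]).round(1))
    if nm=='block': print(cv2.minAreaRect((q+t).astype(np.float32)))
E
```

```text
{'clock': 15.6, 'eef_pos': [489.755, 222.156, 99.929], 'eef_rot': [3.142, -0.001, -2.791], 'wrist_force': [0.4, -0.139, -1.069], 'moment': [0.09, -0.142, -0.009], 'finger_gap': 12.012}
block 2524 along [-19.3 -18.4  42.4  42.4] across [-21.8 -21.4  21.5  21.8]
((479.4100341796875, 218.30030822753906), (62.742210388183594, 44.21305847167969), 20.187074661254883)
bar 788 along [-1.5 -0.7 26.4 27.1] across [-8.9 -8.4  9.2  9.3]
```

View pics/w6.png

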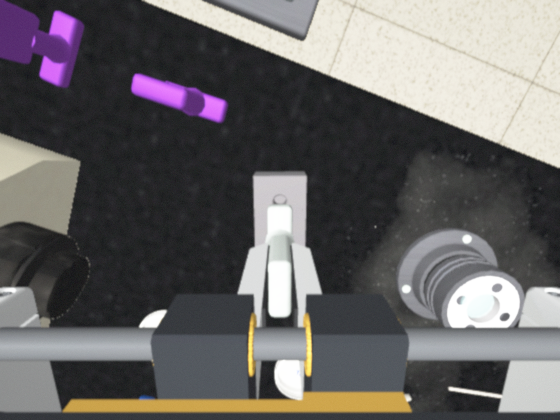

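The bar is centred over the block, its near hole visible at (279,199). Lower.

servo_tool:
  motion:
    - [[0, 0, -0.015, 0, 0, 0, 1], [0, 0, -0.025, 0, 0, 0, 1], [0, 0, -0.032, 0, 0, 0, 1], [0, 0, -0.038, 0, 0, 0, 1], [0, 0, -0.044, 0, 0, 0, 1], [0, 0, -0.05, 0, 0, 0, 1], [0, 0, -0.055, 0, 0, 0, 1], [0, 0, -0.058, 0, 0, 0, 1], [0, 0, -0.06, 0, 0, 0, 1], [0, 0, -0.06, 0, 0, 0, 1]]

```text
clock: 16.65
eef_pos: [489.8, 222.1, 69.9]
eef_rot: [-3.142, -0.0, -2.791]
wrist_force: [0.7, 0.1, -1.1]
finger_gap: 11.6
finger_force: 60.0
```

Freely down. Ease 0.4 mm more, then release.

servo_tool:
  motion:
    - [[0, 0, -0.001, 0, 0, 0, 1], [0, 0, -0.001, 0, 0, 0, 1], [0, 0, -0.001, 0, 0, 0, 0.8], [0, 0, -0.001, 0, 0, 0, 0.6], [0, 0, -0.001, 0, 0, 0, 0.4], [0, 0, -0.001, 0, 0, 0, 0.2], [0, 0, -0.001, 0, 0, 0, 0], [0, 0, -0.001, 0, 0, 0, 0], [0, 0, -0.001, 0, 0, 0, 0], [0, 0, -0.001, 0, 0, 0, 0]]

```text
clock: 17.65
eef_pos: [489.9, 222.2, 69.4]
eef_rot: [3.142, 0.0, -2.791]
wrist_force: [-0.5, 0.2, -0.5]
finger_gap: 71.1
finger_force: 0.0
```

servo_tool:
  motion:
    - [[0, 0, 0, 0, 0, 0, 0], [0, 0, 0, 0, 0, 0, 0], [0, 0, 0, 0, 0, 0, 0], [0, 0, 0, 0, 0, 0, 0], [0, 0, 0.05, 0, 0, 0, 0], [0, 0, 0.12, 0, 0, 0, 0], [0, 0, 0.2, 0, 0, 0, 0], [0, 0, 0.26, 0, 0, 0, 0], [0, 0, 0.26, 0, 0, 0, 0], [0, 0, 0.26, 0, 0, 0, 0]]

```text
clock: 18.65
eef_pos: [489.8, 222.1, 199.4]
eef_rot: [3.142, 0.001, -2.791]
wrist_force: [-0.0, 0.2, -1.3]
finger_gap: 94.1
finger_force: 0.0
```

```bash
python3 - <<'E'
from h import *
st(); c=cam('wrist'); P=cloud(c).reshape(-1,3)
w=P[(abs(P[:,0]-490)<60)&(abs(P[:,1]-222)<50)]
for lo,hi in [(18,32),(85,120),(34,60)]:
    m=w[(w[:,2]>lo)&(w[:,2]<hi)]; print(lo,hi,len(m),np.median(m[:,2]),cv2.minAreaRect(m[:,:2].astype(np.float32)))
E
```

```text
{'clock': 18.65, 'eef_pos': [489.815, 222.142, 199.393], 'eef_rot': [3.142, 0.001, -2.791], 'wrist_force': [-0.002, 0.212, -1.268], 'moment': [0.082, -0.185, -0.012], 'finger_gap': 94.146}
18 32 1809 27.286111878828308 ((490.00250244140625, 221.94223022460938), (84.5567398071289, 43.758628845214844), 20.84212875366211)
85 120 485 109.7997649271714 ((489.5009765625, 221.88137817382812), (31.292631149291992, 12.034171104431152), 19.896480560302734)
34 60 329 39.06210423050726 ((489.2645568847656, 221.76605224609375), (50.3792839050293, 19.321796417236328), 20.744503021240234)
```

The spanner stands in the block as it did at the start: same heights, centred within 1 mm.

```bash
python3 -c "
from cell import manip
print(manip.sign_off())"
```

```text
the job is handed in; nothing more can be done
None
```

I turned the ring clockwise by about 0.81 rad until the moment rose to 0.50 N m at its stop, stood the spanner back upright in its block within 1 mm of centre, let go and handed the job in; the sign-off returned no verdict.

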